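# Park the lock plunger of the loaded rack dock

## Task

Two identical rack docks stand on the analyser. Unlock the one whose rack holds the sample tubes: pull its wing-handled spring plunger up, twist it clockwise (seen from above) until it is over the rest notches, about 60 degrees, let it down into them and let go, so that it stays up by itself. Leave the plunger of the dock with the empty rack locked.

Things in the scene. Friction and masses are not known exactly. Their poses are not given: they have to be found in the camera images.
- tube_grip (a point): centre of the black wing handle in front of the rack with the tubes: an upright bar 46 long (x axis), 10 thick (y), 30 mm high, on the vertical plunger axis; pinch it across the 10 mm. Locked, it points at the rack, centre 97 mm up, underside 14 mm above a round steel collar 44 mm across. Rack side 55 mm from the axis, tube caps 117 mm up. Dock fixed, 140x146 mm plate
- tube_plunger (a joint): lift of that plunger (m): 0 = locked, its cross pin lies in the collar's deep slot and the handle cannot turn; above 0.015 the pin clears the collar's rim and it turns; 0.028 = end stop; 0.012 = hanging in the rest notches. A spring pulls it down, 4.5 N at 0, 8 N at 0.022, plus 0.8 N weight
- tube_wing (a joint): turn of that handle about the plunger axis (rad), growing clockwise seen from above: 0 = locked, 1.05 (60 degrees) = over the two V-shaped rest notches in the collar's rim, 4 mm deep, which catch and centre the cross pin when it is let down between about 0.8 and 1.3; 1.4 = end stop
- empty_plunger (a joint): lift of the identical plunger on the other dock, whose rack is empty (m): 0 = locked. It must stay so

How it is judged:
By the outcome, as a careful person would: the job done as asked, in the order asked, and still so for the second after the job is handed in, with the robot touching nothing.
It also fails if it takes over 30 s, if anything falls off the work surface, if the arm or the gripper's body presses on something with over 40 N, if the wrist force passes 120 N, or if a joint passes its speed limit or range.

## Robot

A 6-joint arm with a two-finger parallel gripper is mounted at the origin on a cart in front of the work surface, level with it; the furniture and walls round the work are solid. World frame = base frame: x ahead of the robot, y to its left, z up, the work surface at z = 0. Lengths are in mm, angles in rad, forces in N, time in s.
With the tool pointing down it reaches from about 325 to 775 mm from the base axis. Payload 5.5 kg.
Tool frame: the origin (TCP) lies between the finger pads; the fingertips stand 8 mm ahead of it and the grasp point (between the pads) lies 11 mm behind it (ctrl.tcp_to_tips is the distance from the TCP to the fingertips, in mm); z points along the fingers, y is the line along which they close (so a half turn about z gives the same grasp; the last joint's range is limited). The gripper opens to 85 mm and grips with 20 to 120 N. Pads are 22 mm wide; open, the fingers measure 114 mm over their backs; the gripper's body (76 mm by 85 mm) begins 54 mm behind the grasp point. The pads swing forward as they close: fully open they stand 13 mm farther back than shut.
Start: joints at [1.293, 0.091, 1.231, -0, 1.82, -0.057], TCP at [131.41, 585.447, 239.275] pointing down, gripper open.
Joint ranges: [-2.87, 2.87], [-0.86, 2.18], [0.17, 2.46], [-1.51, 4.65], [0.06, 2.69], [-2.65, 2.65]. Speed limits (rad/s): [2.57, 2.57, 3.01, 3.14, 3.14, 3.14].

## Interface

Orientations are given as a rotation vector (axis times angle).
In Python, from bench import ctrl gives the robot as it stands.
- The arm moves only by the tool carry_out, never from a script. Its argument "increments" is a list of rows, each an object of numbers: "dx", "dy", "dz": the shift along the world's x, y, z in cm; "twist": the turn about the world's z in degrees; "grip": the finger opening in cm, from 0 to 8.54. A call has 1 to 10 rows; each row shifts and turns the commanded pose from where the row before left it; what a row does not reach is not made up. A row lasts 1/10 s, in which the tool goes at most 50 mm and 8.59 degrees, less where a joint would pass 70% of its speed; a pose out of reach is approached as far as the arm can. A call is refused whole if a number of a shift passes 5 or a number of a turn 8.59, either way. A call with a gripper value outside its range is refused whole. The fingers move at their own pace and stop on an object; "newtons" is the grip in N (left out, the last holds). Time passes only in rows, so rows that do not move let the fingers close. It gives the time, the measured TCP pose, the force, the opening and the grip force at its end, in the units of the state.
- ctrl.state(): the state, without advancing time (a new reading comes with each control period).
- ctrl.get_image(name): name is "side" or "top" or "wrist"; returns the picture (480x640x3 uint8, red, green, blue); there is no depth.
- ctrl.calibration(name): a dict with "fov_y" (degrees; the focal length in pixels is half the picture's height over the tangent of half this angle, whatever the lens; pixels are square), "cx", "cy" (the principal point, pixels), "D" ([k1, k2, p1, p2, k3] as OpenCV has them; the pictures are not rectified), "world_from_camera" (4x4, takes a point from camera to world coordinates). Camera axes: x right, y down, z forward; pixel columns grow to the right and rows downward; lengths in mm; the calibration is good to about 2 mm. A picture is of the moment at which its call begins: read the wrist's pose just before it. calibration takes no time and is no camera call; for the wrist camera it gives the pose at the moment of the call.
- ctrl.finish_job(): hands the job in; it is judged then, once.
The state is a dict: "t": time; "joints": joint angles; "joint_vel": joint speeds; "joint_torque": joint torques, N m; "position": TCP position; "ee_rot": TCP orientation; "contact_force": force on the tool from outside, world axes, zero at the start; "ft_torque": the same for the moment, N m; "gripper_width": finger opening in mm; "grip_force": force on a finger pad.
Only numpy, scipy, OpenCV 4.12 (cv2) and the standard library are available. Lean on these libraries where they do the work, as an engineer would, in place of code of your own. Each camera call takes 0.05 s, during which the arm holds its last target. There are 200 camera calls.

## Working session

There is one attempt and no reset: what is moved stays moved. The work goes in short steps, Python scripts to look and compute and a tool call to move; the robot and the scene stay as the last step left them, time stands still between calls to the robot, and variables do not carry over. Pictures are saved under pics/ and viewed, at most 10 in all, crops included, and the job is handed in when it is done.

Besides the shell and the picture viewer there is one more tool, called after "Request:" as name([rows], argument=value, ...), one row to a line, values as JSON. carry_out: Moves the arm, as the interface text tells. Its arguments: {"type":"object","properties":{"increments":{"type":"array"},"newtons":{"type":"number"}},"required":["increments"]}

```bash
mkdir -p pics; cat > h.py <<'E'
import numpy as np, cv2
from bench import ctrl
def cal(n):
    c=ctrl.calibration(n); f=240/np.tan(np.radians(c['fov_y'])/2)
    K=np.array([[f,0,c['cx']],[0,f,c['cy']],[0,0,1]]); return K,np.array(c['D'],float),np.array(c['world_from_camera'])
def ray(n,uv,z,C=None):
    K,D,T=C or cal(n)
    p=cv2.undistortPoints(np.array(uv,float).reshape(-1,1,2),K,D)[:,0]
    d=np.c_[p,np.ones(len(p))]@T[:3,:3].T; o=T[:3,3]
    return o+d*((z-o[2])/d[:,2])[:,None]
def snap(n,f):
    C=cal(n); im=ctrl.get_image(n); cv2.imwrite('pics/'+f,im[:,:,::-1]); return im,C
E
python3 - <<'E'
from h import *
for n in('top','side'):
    im,C=snap(n,n+'1.png'); print(n,C[0][0,0],C[2].round(2))
s=ctrl.state();print(s['t'],s['position'],s['ee_rot'])
E
```

```text
top 532.1837960705715 [[-7.00000e-02 -9.70000e-01  2.40000e-01  2.34700e+02]
 [-1.00000e+00  6.00000e-02 -2.00000e-02  1.33880e+02]
 [ 0.00000e+00 -2.40000e-01 -9.70000e-01  1.05487e+03]
 [ 0.00000e+00  0.00000e+00  0.00000e+00  1.00000e+00]]
side 534.9852299626492 [[ 9.8000e-01 -1.4000e-01  1.7000e-01  2.8196e+02]
 [-2.2000e-01 -5.6000e-01  8.0000e-01 -5.8333e+02]
 [-2.0000e-02 -8.2000e-01 -5.8000e-01  6.3505e+02]
 [ 0.0000e+00  0.0000e+00  0.0000e+00  1.0000e+00]]
0.1 [131.3216192  585.19765854 238.25248992] [-3.46087604e-01 -3.12217674e+00  2.76321836e-03]
```

View pics/top1.png

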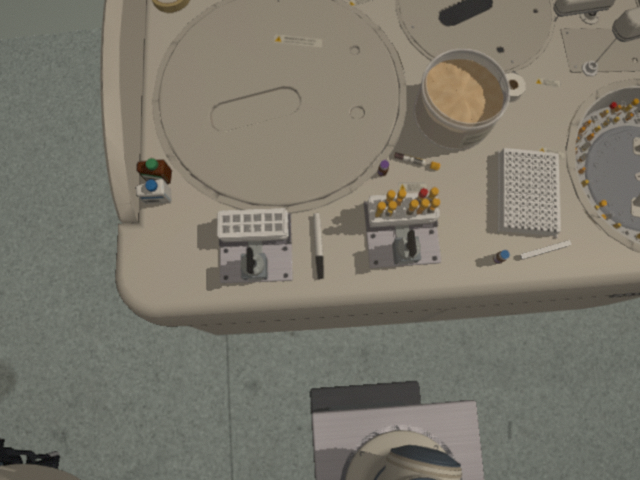

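View pics/side1.png

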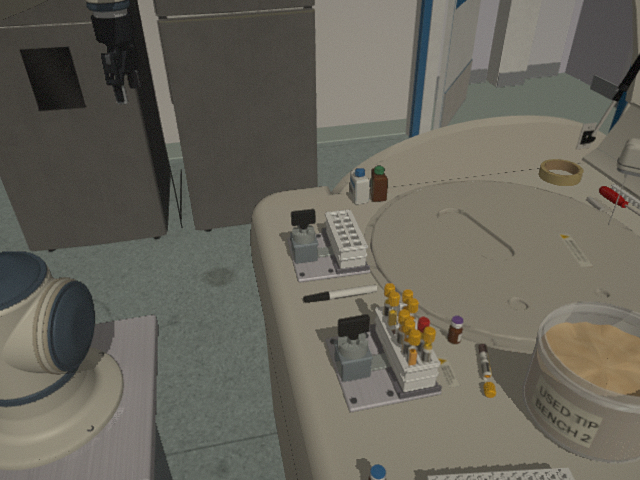

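The top view shows the tube rack's dock on the right, with its black handle at about (411,245); the empty one is on the left, handle at (251,260). In the side view the tube handle is at about (354,327).

```bash
python3 - <<'E'
from h import *
for n,(x0,x1,y0,y1),z in(('top',(395,430,225,268),112),('side',(330,378,308,345),97)):
    im=cv2.imread(f'pics/{n}1.png'); m=(im.max(2)<50).astype(np.uint8); mm=np.zeros_like(m); mm[y0:y1,x0:x1]=m[y0:y1,x0:x1]
    k,l,st,c=cv2.connectedComponentsWithStats(mm); i=1+st[1:,4].argmax(); pts=np.argwhere(l==i)[:,::-1]
    r=cv2.minAreaRect(pts.astype(np.float32)); print(n,st[i],c[i],r, ray(n,[c[i]],z).round(1), ray(n,cv2.boxPoints(r),z+0).round(1).tolist())
# plate
corn=[(366,230),(437,227),(440,262),(368,267)]
print(ray('top',corn,5).round(0).tolist())
print('rack top edge', ray('top',[(371,222),(438,219)],60).round(0).tolist())
E
```

```text
top [407 231   8  25 129] [410.68992248 242.85271318] ((410.5, 243.0), (24.0, 7.0), 90.0) [[443.3 -42.7 112. ]] [[465.9, -38.3, 112.0], [465.1, -51.2, 112.0], [420.3, -46.4, 112.0], [421.2, -33.6, 112.0]]
side [338 315  32  25 574] [353.2543554  326.24912892] ((353.84136962890625, 327.79217529296875), (22.0792293548584, 33.4462890625), 79.2156982421875) [[448.6 -49.4  97. ]] [[426.9, -31.2, 97.0], [477.0, -29.5, 97.0], [469.5, -73.4, 97.0], [421.7, -74.5, 97.0]]
[[500.0, 26.0, 5.0], [497.0, -121.0, 5.0], [423.0, -118.0, 5.0], [423.0, 28.0, 5.0]]
rack top edge [[501.0, 20.0, 60.0], [499.0, -111.0, 60.0]]
```

```bash
python3 - <<'E'
import cv2
a=cv2.imread('pics/top1.png')[180:280,350:450]; b=cv2.imread('pics/side1.png')[270:410,320:450]
a=cv2.resize(a,(400,400),interpolation=2); b=cv2.resize(b,(390,420),interpolation=2)[:400]
cv2.imwrite('pics/c.png',cv2.hconcat([a,b]))
E
```

```text
(no output)
```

View pics/c.png

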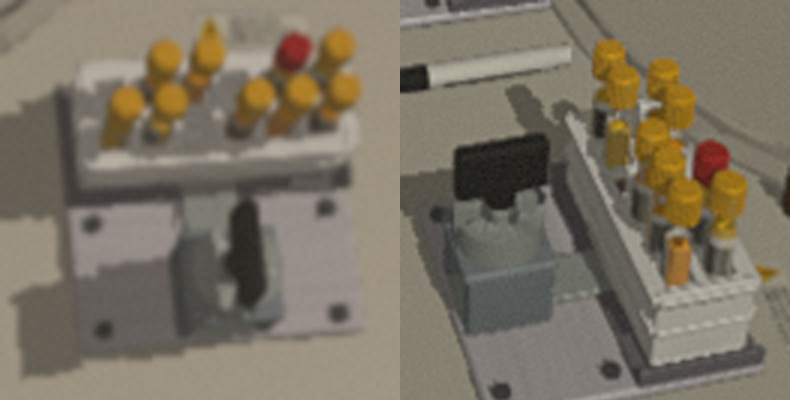

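The crop confirms it: the black wing sits upright on a collar in front of the tube rack and points at it. I estimate its centre at about (446,-46), with yaw about -1°.

Request:
carry_out([
  {"dx":2.7,"dy":-3.35,"twist":1.1},
  {"dx":2.7,"dy":-3.35,"twist":1.1},
  {"dx":2.7,"dy":-3.35,"twist":1.1},
  {"dx":2.7,"dy":-3.35,"twist":1.1},
  {"dx":2.7,"dy":-3.35,"twist":1.1},
  {"dx":2.7,"dy":-3.35,"twist":1.1},
  {"dx":2.7,"dy":-3.35,"twist":1.1},
  {"dx":2.7,"dy":-3.35,"twist":1.1},
  {"dx":2.7,"dy":-3.35,"twist":1.1},
  {"dx":2.7,"dy":-3.35,"twist":1.1},
])

```text
schema error: expected keys dx, dy, dz, twist, grip
```

Request:
carry_out([
  {"dx":0.6,"dy":-4.2},
  {"dx":0.6,"dy":-4.2},
  {"dx":0.6,"dy":-4.2},
  {"dx":0.6,"dy":-4.2},
  {"dx":0.6,"dy":-4.2},
  {"dx":0.6,"dy":-4.2},
  {"dx":0.6,"dy":-4.2},
  {},
])

```text
schema error: expected keys dx, dy, dz, twist, grip
```

```bash
python3 - <<'E'
from h import *
s=ctrl.state(); im,C=snap('wrist','w1.png'); print(s['t'],s['position'],s['ee_rot'],s['joints'],C[2].round(2),s['gripper_width'])
E
```

```text
0.1 [131.3216192  585.19765854 238.25248992] [-3.46087604e-01 -3.12217674e+00  2.76321836e-03] [ 1.29332991e+00  9.17781278e-02  1.23179150e+00 -5.09931193e-06
  1.81980632e+00 -5.66726927e-02] [[ 2.2000e-01  9.3000e-01  2.9000e-01  5.7760e+01]
 [ 9.8000e-01 -2.1000e-01 -7.0000e-02  6.0302e+02]
 [-0.0000e+00  3.0000e-01 -9.5000e-01  3.7158e+02]
 [ 0.0000e+00  0.0000e+00  0.0000e+00  1.0000e+00]] 85.75195495191991
```

View pics/w1.png

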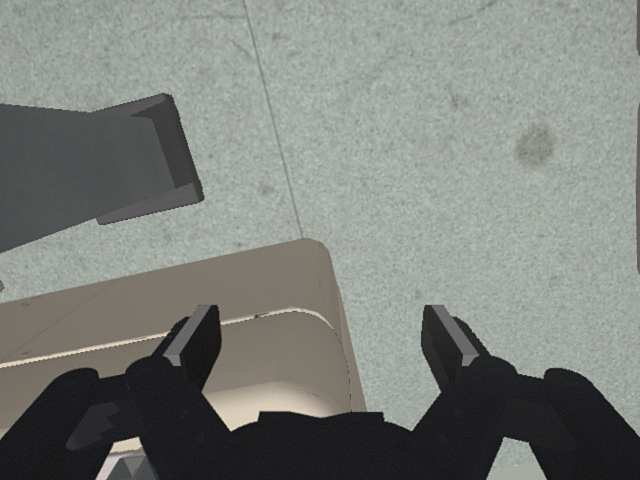

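The moves were refused because every key is required, so this picture still shows the start. I'll send them again with all the keys.

Request:
carry_out([
  {"dx":2.7,"dy":-3.35,"dz":0,"twist":1.1,"grip":8.5},
  {"dx":2.7,"dy":-3.35,"dz":0,"twist":1.1,"grip":8.5},
  {"dx":2.7,"dy":-3.35,"dz":0,"twist":1.1,"grip":8.5},
  {"dx":2.7,"dy":-3.35,"dz":0,"twist":1.1,"grip":8.5},
  {"dx":2.7,"dy":-3.35,"dz":0,"twist":1.1,"grip":8.5},
  {"dx":2.7,"dy":-3.35,"dz":0,"twist":1.1,"grip":8.5},
  {"dx":2.7,"dy":-3.35,"dz":0,"twist":1.1,"grip":8.5},
  {"dx":2.7,"dy":-3.35,"dz":0,"twist":1.1,"grip":8.5},
  {"dx":2.7,"dy":-3.35,"dz":0,"twist":1.1,"grip":8.5},
  {"dx":2.7,"dy":-3.35,"dz":0,"twist":1.1,"grip":8.5},
])

```text
t: 1.15
position: [402.1, 248.9, 239.1]
ee_rot: [0.044, 3.141, 0.0]
contact_force: [0.7, 0.8, 0.4]
gripper_width: 85.2
grip_force: 0.0
```

Request:
carry_out([
  {"dx":0.6,"dy":-4.2,"dz":0,"twist":0,"grip":6},
  {"dx":0.6,"dy":-4.2,"dz":0,"twist":0,"grip":6},
  {"dx":0.6,"dy":-4.2,"dz":0,"twist":0,"grip":6},
  {"dx":0.6,"dy":-4.2,"dz":0,"twist":0,"grip":6},
  {"dx":0.6,"dy":-4.2,"dz":0,"twist":0,"grip":6},
  {"dx":0.6,"dy":-4.2,"dz":0,"twist":0,"grip":6},
  {"dx":0.6,"dy":-4.2,"dz":0,"twist":0,"grip":6},
  {"dx":0,"dy":0,"dz":0,"twist":0,"grip":6},
  {"dx":0,"dy":0,"dz":0,"twist":0,"grip":6},
])

```text
t: 2.05
position: [443.2, -44.2, 238.9]
ee_rot: [-0.049, -3.14, -0.001]
contact_force: [-0.8, 1.0, -0.7]
gripper_width: 60.0
grip_force: 0.0
```

```bash
python3 - <<'E'
from h import *
s=ctrl.state(); im,C=snap('wrist','w2.png'); np.savez('w2.npz',K=C[0],D=C[1],T=C[2]); print(s['t'],s['position'],s['ee_rot'],s['joints'],s['gripper_width'])
E
```

```text
2.05 [443.24347093 -44.2399708  238.89195543] [-4.92805267e-02 -3.14034393e+00 -8.21578163e-04] [-1.76166209e-01 -3.25267061e-01  1.61586720e+00  3.94198480e-04
  1.85192698e+00 -1.71547049e+00] 60.03472372544339
```

View pics/w2.png

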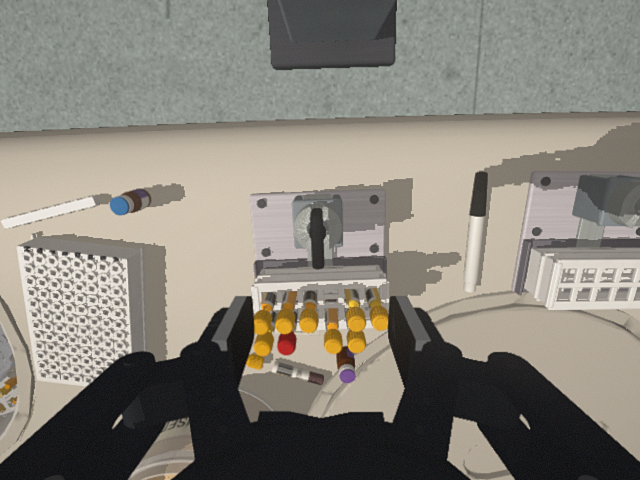

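The wrist picture shows the handle's black bar running from about (317,208) to (318,268), above the collar at (318,225), with the tubes below it.

```bash
python3 - <<'E'
from h import *
z=np.load('w2.npz'); C=(z['K'],z['D'],z['T'])
im=cv2.imread('pics/w2.png'); m=(im.max(2)<50).astype(np.uint8); mm=np.zeros_like(m); mm[200:275,295:345]=m[200:275,295:345]
k,l,st,c=cv2.connectedComponentsWithStats(mm); i=1+st[1:,4].argmax(); print(st[i],c[i])
for v in range(205,272,6):
    u=np.where(l[v]==i)[0]
    if len(u): print(v,u.min(),u.max(),ray('w',[(u.min(),v),(u.max(),v)],112,C).round(1).tolist())
print('plate z5',ray('w',[(251,194),(386,188)],5,C).round(1).tolist(), 'caps side edge', ray('w',[(258,286),(387,280)],60,C).round(1))
E
```

```text
[313 223  13  45 176] [320.29545455 249.77272727]
223 321 321 [[432.1, -42.6, 112.0], [432.1, -42.6, 112.0]]
229 322 324 [[436.9, -42.0, 112.0], [437.0, -40.5, 112.0]]
235 320 324 [[441.7, -43.7, 112.0], [441.8, -40.6, 112.0]]
241 321 322 [[446.6, -43.1, 112.0], [446.7, -42.3, 112.0]]
247 319 322 [[451.5, -44.8, 112.0], [451.6, -42.5, 112.0]]
253 318 322 [[456.5, -45.8, 112.0], [456.6, -42.6, 112.0]]
259 313 322 [[461.5, -50.0, 112.0], [461.7, -42.8, 112.0]]
265 317 323 [[466.7, -46.9, 112.0], [466.8, -42.1, 112.0]]
plate z5 [[424.4, -116.9, 5.0], [422.5, 26.7, 5.0]] caps side edge [[ 506.6 -106.9   60. ]
 [ 504.3   19.7   60. ]]
```

```bash
python3 - <<'E'
from h import *
z=np.load('w2.npz'); C=(z['K'],z['D'],z['T'])
im=cv2.imread('pics/w2.png')
for v in range(202,276,6): print(v,im[v,300:336].max(1).tolist())
print(ray('w',[(310,208),(324,208),(317,208),(311,268),(324,268)],112,C).round(1).tolist())
cv2.imwrite('pics/c2.png',cv2.resize(im[180:300,260:380],(600,600),interpolation=2))
E
```

```text
202 [138, 139, 138, 140, 136, 141, 140, 140, 142, 141, 139, 145, 152, 116, 100, 107, 108, 102, 103, 104, 104, 105, 101, 95, 97, 95, 100, 135, 142, 139, 111, 99, 100, 97, 93, 100]
208 [142, 134, 121, 116, 115, 137, 142, 164, 188, 178, 145, 104, 97, 81, 63, 59, 62, 60, 60, 56, 81, 98, 139, 159, 165, 167, 164, 164, 125, 100, 103, 95, 97, 97, 97, 96]
214 [163, 163, 164, 173, 165, 162, 166, 179, 173, 181, 112, 56, 47, 53, 50, 51, 52, 51, 52, 48, 45, 51, 100, 159, 180, 170, 174, 178, 127, 110, 108, 111, 112, 108, 111, 109]
220 [176, 167, 174, 174, 164, 173, 181, 182, 200, 171, 90, 51, 57, 61, 58, 60, 55, 52, 53, 55, 52, 45, 57, 124, 199, 144, 110, 112, 110, 108, 109, 109, 107, 104, 107, 107]
226 [159, 166, 172, 173, 187, 182, 176, 115, 94, 98, 70, 54, 54, 57, 58, 56, 56, 53, 53, 51, 52, 47, 46, 51, 75, 95, 98, 97, 104, 109, 107, 110, 108, 108, 107, 110]
232 [164, 176, 172, 171, 163, 183, 184, 144, 102, 61, 48, 50, 56, 54, 58, 56, 51, 54, 53, 51, 48, 49, 48, 46, 44, 56, 118, 107, 102, 111, 107, 111, 107, 109, 110, 108]
238 [173, 165, 160, 159, 155, 163, 159, 152, 156, 172, 129, 65, 51, 53, 
[... 553 characters left out ...]
55, 145, 163, 164, 159, 160, 161, 162, 162, 122, 126, 128, 128]
262 [83, 82, 85, 86, 83, 80, 81, 84, 104, 107, 107, 108, 68, 49, 49, 49, 50, 52, 50, 50, 48, 49, 40, 44, 79, 105, 110, 109, 110, 108, 106, 109, 94, 85, 82, 83]
268 [139, 139, 138, 140, 139, 135, 138, 136, 136, 137, 137, 141, 138, 107, 81, 64, 56, 53, 53, 62, 62, 68, 89, 122, 132, 133, 133, 134, 129, 128, 130, 129, 131, 132, 130, 130]
274 [150, 147, 146, 151, 149, 150, 150, 151, 151, 150, 150, 153, 150, 146, 151, 152, 149, 149, 148, 151, 152, 150, 151, 150, 151, 150, 146, 148, 147, 150, 152, 148, 150, 149, 152, 150]
[[420.1, -50.7, 112.0], [420.4, -40.0, 112.0], [420.2, -45.3, 112.0], [469.1, -51.9, 112.0], [469.4, -41.4, 112.0]]
```

View pics/c2.png

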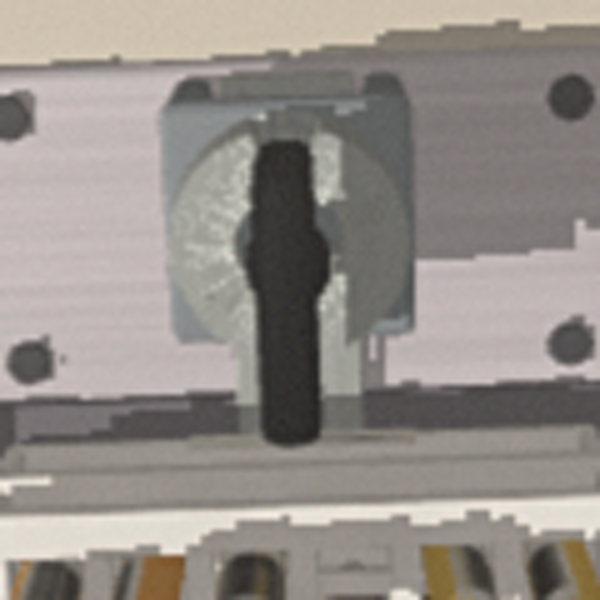

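The crop shows the bar's top face with a round hub beneath it. The centre is about (446,-46) with yaw about -1.2°. I'll grip the upper part, with the TCP at z ≈ 95.

Request:
carry_out([
  {"dx":0.28,"dy":-0.2,"dz":-4,"twist":0.6,"grip":5},
  {"dx":0,"dy":0,"dz":-4,"twist":0,"grip":5},
  {"dx":0,"dy":0,"dz":-3,"twist":0,"grip":5},
  {"dx":0,"dy":0,"dz":-2,"twist":0,"grip":4},
  {"dx":0,"dy":0,"dz":-1.4,"twist":0,"grip":3},
  {"dx":0,"dy":0,"dz":0,"twist":0,"grip":2.4},
], newtons=40)

```text
t: 2.7
position: [445.2, -44.3, 93.3]
ee_rot: [-0.026, -3.138, -0.001]
contact_force: [-0.0, 0.2, 0.4]
gripper_width: 24.1
grip_force: 0.0
```

```bash
python3 - <<'E'
from h import *
s=ctrl.state(); im,C=snap('wrist','w3.png'); b,_=snap('side','s3.png')
print(s['t'],s['position'],s['contact_force'],s['gripper_width'])
a=cv2.resize(im,(400,300))[:,:,::-1]; b=cv2.resize(b[250:400,280:480],(400,300))[:,:,::-1]
cv2.imwrite('pics/c3.png',cv2.hconcat([a,b]))
E
```

```text
2.7 [445.1735346  -44.25373638  93.34276062] [-0.0042744   0.24564889  0.38774241] 24.064710407982975
```

View pics/c3.png

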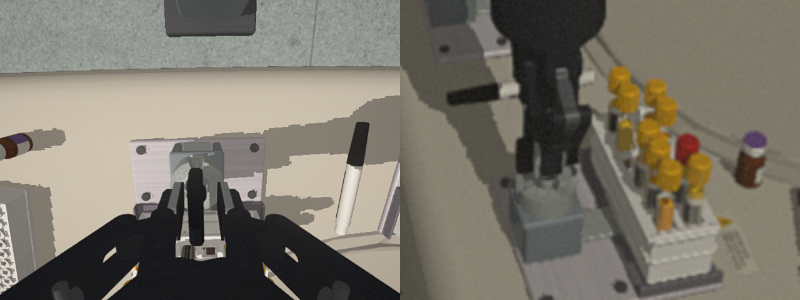

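The bar is between the pads and roughly centred, so I'll close.

Request:
carry_out([
  {"dx":0.05,"dy":0,"dz":0,"twist":0,"grip":0.6},
  {"dx":0,"dy":0,"dz":0,"twist":0,"grip":0.6},
  {"dx":0,"dy":0,"dz":0,"twist":0,"grip":0.6},
  {"dx":0,"dy":0,"dz":0,"twist":0,"grip":0.6},
], newtons=60)

```text
t: 3.2
position: [447.4, -46.9, 97.3]
ee_rot: [0.03, 3.139, -0.005]
contact_force: [-2.0, -5.2, 1.9]
gripper_width: 9.2
grip_force: 59.8
```

Request:
carry_out([
  {"dx":0,"dy":0,"dz":0.5,"twist":0,"grip":0.6},
  {"dx":0,"dy":0,"dz":0.6,"twist":0,"grip":0.6},
  {"dx":0,"dy":0,"dz":0.6,"twist":0,"grip":0.6},
  {"dx":0,"dy":0,"dz":0.5,"twist":0,"grip":0.6},
  {"dx":0,"dy":0,"dz":0,"twist":0,"grip":0.6},
])

```text
t: 3.7
position: [447.2, -46.9, 117.8]
ee_rot: [0.031, 3.14, -0.004]
contact_force: [2.6, -5.6, -9.1]
gripper_width: 8.9
grip_force: 59.8
```

```bash
python3 - <<'E'
from h import *
for i in range(3):
    s=ctrl.state(); print(s['t'],s['position'],s['contact_force'],s['ft_torque'],s['joints'])
E
```

```text
3.7 [447.22397518 -46.8802285  117.82233646] [ 2.60726664 -5.55392807 -9.06501565] [-0.76074268 -0.47946055 -0.02409948] [-0.17836111 -0.31572058  1.82230494 -0.0023834   1.63328745 -1.72978458]
3.7 [447.22397518 -46.8802285  117.82233646] [ 2.60726664 -5.55392807 -9.06501565] [-0.76074268 -0.47946055 -0.02409948] [-0.17836111 -0.31572058  1.82230494 -0.0023834   1.63328745 -1.72978458]
3.7 [447.22397518 -46.8802285  117.82233646] [ 2.60726664 -5.55392807 -9.06501565] [-0.76074268 -0.47946055 -0.02409948] [-0.17836111 -0.31572058  1.82230494 -0.0023834   1.63328745 -1.72978458]
```

Lifted: the downward force of about 9 N matches the spring. Next I twist clockwise.

Request:
carry_out([
  {"dx":0,"dy":-0.1,"dz":0,"twist":-6,"grip":0.6},
  {"dx":0,"dy":0,"dz":0,"twist":-6,"grip":0.6},
  {"dx":0,"dy":0,"dz":0,"twist":-6,"grip":0.6},
  {"dx":0,"dy":0,"dz":0,"twist":-6,"grip":0.6},
  {"dx":0,"dy":0,"dz":0,"twist":-6,"grip":0.6},
])

```text
t: 4.2
position: [447.4, -46.7, 117.2]
ee_rot: [0.847, 3.024, 0.0]
contact_force: [3.9, -1.0, -8.2]
gripper_width: 8.8
grip_force: 59.8
```

Request:
carry_out([
  {"dx":0,"dy":0,"dz":0,"twist":-6,"grip":0.6},
  {"dx":0,"dy":0,"dz":0,"twist":-6,"grip":0.6},
  {"dx":0,"dy":0,"dz":0,"twist":-6,"grip":0.6},
  {"dx":0,"dy":0,"dz":0,"twist":-6,"grip":0.6},
  {"dx":0,"dy":0,"dz":0,"twist":-6,"grip":0.6},
  {"dx":0,"dy":0,"dz":0,"twist":0,"grip":0.6},
])

```text
t: 4.8
position: [447.7, -46.5, 117.4]
ee_rot: [1.598, 2.702, 0.002]
contact_force: [5.7, -0.4, -8.9]
gripper_width: 8.7
grip_force: 59.8
```

Turned by 60°. Now I lower it into the notches, about 8 mm down.

Request:
carry_out([
  {"dx":0,"dy":0,"dz":-0.3,"twist":0,"grip":0.6},
  {"dx":0,"dy":0,"dz":-0.3,"twist":0,"grip":0.6},
  {"dx":0,"dy":0,"dz":-0.2,"twist":0,"grip":0.6},
  {"dx":0,"dy":0,"dz":-0.1,"twist":0,"grip":0.6},
  {"dx":0,"dy":0,"dz":0,"twist":0,"grip":0.6},
])

```text
t: 5.3
position: [447.7, -46.5, 109.1]
ee_rot: [1.593, 2.705, 0.002]
contact_force: [5.6, 1.1, -3.7]
gripper_width: 8.8
grip_force: 60.5
```

The force on the tool has dropped, so the pin is resting in the notches. Next I lower a touch more, release, and retreat upward.

Request:
carry_out([
  {"dx":0,"dy":0,"dz":-0.05,"twist":0,"grip":0.6},
  {"dx":0,"dy":0,"dz":0,"twist":0,"grip":1.5},
  {"dx":0,"dy":0,"dz":0,"twist":0,"grip":3},
  {"dx":0,"dy":0,"dz":0,"twist":0,"grip":3},
  {"dx":0,"dy":0,"dz":0,"twist":0,"grip":3},
])

```text
t: 5.8
position: [446.5, -46.6, 107.8]
ee_rot: [-1.595, -2.706, 0.0]
contact_force: [-0.2, 0.4, -0.8]
gripper_width: 29.9
grip_force: 0.0
```

Request:
carry_out([
  {"dx":0,"dy":0,"dz":2,"twist":0,"grip":3},
  {"dx":0,"dy":0,"dz":3,"twist":0,"grip":3},
  {"dx":0,"dy":0,"dz":4,"twist":0,"grip":3},
  {"dx":0,"dy":0,"dz":4,"twist":0,"grip":3},
  {"dx":-2,"dy":4,"dz":0,"twist":0,"grip":3},
  {"dx":-2,"dy":4,"dz":0,"twist":0,"grip":3},
  {"dx":-2,"dy":4,"dz":0,"twist":0,"grip":3},
  {"dx":0,"dy":4,"dz":0,"twist":0,"grip":3},
  {"dx":0,"dy":4,"dz":0,"twist":0,"grip":3},
  {"dx":0,"dy":0,"dz":0,"twist":0,"grip":3},
])

```text
t: 6.8
position: [385.7, 157.0, 237.6]
ee_rot: [-1.587, -2.71, -0.001]
contact_force: [0.4, -1.3, -0.1]
gripper_width: 29.9
grip_force: 0.0
```

```bash
python3 - <<'E'
from h import *
b,_=snap('side','s4.png'); a,_=snap('top','t4.png')
o=cv2.imread('pics/side1.png')
f=lambda x:cv2.resize(x[190:415,260:460],(400,450))
cv2.imwrite('pics/c4.png',cv2.hconcat([f(o),f(b)[:,:,::-1]])); print(ctrl.state()['t'])
E
```

```text
6.9
```

View pics/c4.png

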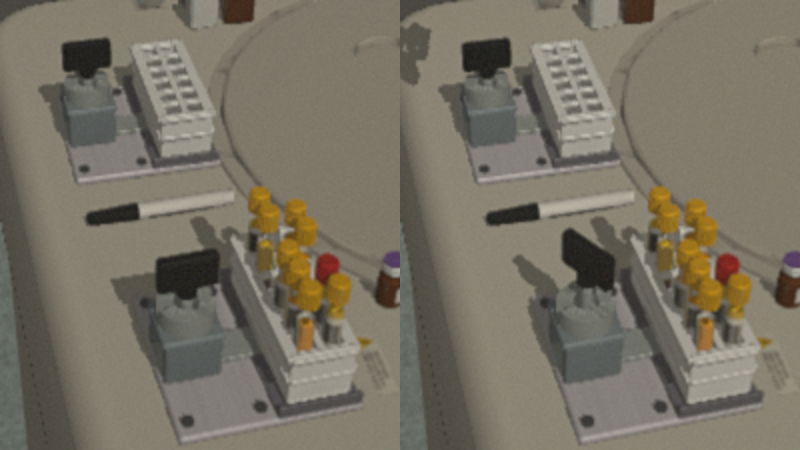

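The before/after crop shows the tube dock's handle raised and turned clockwise by about 60°, staying up by itself. The empty dock's handle is unchanged.

```bash
python3 -c "
from bench import ctrl
print(ctrl.finish_job())"
```

```text
the job is handed in; nothing more can be done
None
```

The tube dock's plunger is pulled up, turned 60° clockwise and resting in its notches by itself; the empty dock's plunger is still locked, and the job was handed in at about 6.9 s.

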